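# Unpile the sample jars into their holders

## Robot

A 6-joint arm with a two-finger parallel gripper is mounted at the origin on the work surface. World frame = base frame: x ahead of the robot, y to its left, z up, the work surface at z = 0. Lengths are in m, angles in rad, forces in N, time in s.
With the tool pointing down it reaches from about 0.35 to 0.975 m from the base axis. Payload 4.9 kg.
Tool frame: the origin (TCP) lies midway between the tips of the shut fingers; the grasp point (between the pads) lies ctrl.grip_depth behind it (ctrl.grip_depth is the distance from the TCP to the grasp point, in m); z points along the fingers, y is the line along which they close (so a half turn about z gives the same grasp; the last joint's range is limited). The gripper opens to 85 mm and grips with 20 to 120 N. Pads are 22 mm wide; open, the fingers measure 114 mm over their backs; the gripper's body (76 mm by 85 mm) begins 54 mm behind the grasp point. The pads swing forward as they close: fully open they stand 13 mm farther back than shut.
Start: joints at [1.181, 0.053, 1.613, -0, 1.476, -0.119], TCP at [0.167, 0.602, 0.231] pointing down, gripper open.
Joint ranges: [-3.01, 3.01], [-1.01, 2.22], [0.06, 2.58], [-1.02, 4.17], [0.09, 2.62], [-3.14, 3.14]. Speed limits (rad/s): [2.57, 2.57, 3.14, 3.14, 3.14, 3.14].

## Interface

Orientations are given as a rotation vector (axis times angle).
In Python, from station import ctrl, get_image, camera_model gives the robot as it stands. The module is installed in compiled form; this text tells all that it offers.
- The arm moves only by the shell command python3 -m crank 'ROWS' [FORCE]. ROWS is JSON, a list of rows, each a list of 7 numbers: the shift along the tool's x, y, z in mm, then the turn, a rotation vector about the tool's x, y, z in rad, then the opening, from -1 (shut) to 1 (fully open). A call has exactly 10 rows; each row shifts and turns the commanded pose from where the row before left it, along the tool's axes as they then stand; what a row does not reach is not made up. A row lasts 1/12 s, in which the tool goes at most 41.7 mm and 7.16 degrees, less where a joint would pass 70% of its speed; a pose out of reach is approached as far as the arm can. A call with a gripper value outside its range is refused whole. The fingers move at their own pace and stop on an object; FORCE is the grip in N (left out, the last holds). Time passes only in rows, so rows that do not move let the fingers close, or fill a call up. It gives the time, the measured TCP pose, the force, the opening and the grip force at its end, in the units of the state.
- ctrl.get_obs(): the state, without advancing time (a new reading comes with each control period).
- get_image(name): name is "scene" or "top"; returns the picture (384x512x3 uint8, red, green, blue); there is no depth.
- camera_model(name): a dict with "vertical_fov" (degrees; the focal length in pixels is half the picture's height over the tangent of half this angle, whatever the lens; pixels are square), "cx", "cy" (the principal point, pixels), "R" (3x3) and "t" (3): a world point X has camera coordinates R X + t. Camera axes: x right, y down, z forward; pixel columns grow to the right and rows downward; lengths in m; the calibration is good to about 2 mm. A picture is of the moment at which its call begins. camera_model takes no time and is no camera call.
- ctrl.finish_job(): hands the job in; it is judged then, once.
The state is a dict: "t": time; "q": joint angles; "dq": joint speeds; "effort": joint torques, N m; "tool_pos": TCP position; "tool_rot": TCP orientation; "contact_force": force on the tool from outside, world axes, zero at the start; "wrist_torque": the same for the moment, N m; "opening": finger opening in m; "grip_force": force on a finger pad.
Only numpy, scipy, OpenCV 4.12 (cv2) and the standard library are available. Lean on these libraries where they do the work, as an engineer would, in place of code of your own. Each camera call takes 0.05 s, during which the arm holds its last target. There are 200 camera calls.

## Task

Take the pile of four capped sample jars apart and stand each jar in the round holder made for its size: the smallest jar in the smallest holder, and so on up to the largest jar in the largest holder. Keep the jars upright, set them down rather than dropping them, and leave the two water bottles where they stand.

Things in the scene. Friction and masses are not known exactly. Their poses are not given: they have to be found in the camera images.
- jar_xl: the largest of four capped round sample jars (clear glass with a paper label, white ribbed screw cap, flat on top with a light grey disc): an upright cylinder 64 mm in diameter and 46 mm high over all, the top 14 mm being the cap; at the start bottom of the pile, standing on the bench. The pile stands centred to within about 3 mm per jar, the jars just resting on each other's caps. Origin: centre of its underside; z up along its axis
- jar_l: the second largest of four capped round sample jars (clear glass with a paper label, white ribbed screw cap, flat on top with a light grey disc): an upright cylinder 50 mm in diameter and 46 mm high over all, the top 14 mm being the cap; at the start second from the bottom of the pile. The pile stands centred to within about 3 mm per jar, the jars just resting on each other's caps. Origin: centre of its underside; z up along its axis
- jar_m: the second smallest of four capped round sample jars (clear glass with a paper label, white ribbed screw cap, flat on top with a light grey disc): an upright cylinder 36 mm in diameter and 46 mm high over all, the top 14 mm being the cap; at the start third from the bottom of the pile. The pile stands centred to within about 3 mm per jar, the jars just resting on each other's caps. Origin: centre of its underside; z up along its axis
- jar_s: the smallest of four capped round sample jars (clear glass with a paper label, white ribbed screw cap, flat on top with a light grey disc): an upright cylinder 24 mm in diameter and 46 mm high over all, the top 14 mm being the cap; at the start top of the pile. The pile stands centred to within about 3 mm per jar, the jars just resting on each other's caps. Origin: centre of its underside; z up along its axis
- holder_xl: the largest of four round open steel holders, fixed to the bench: outside diameter 92 mm, bore 80 mm (16 mm wider than the largest jar, which belongs in it), rim 12 mm above the bench, flat inner floor with a dark rubber pad 5 mm above the bench. Origin: centre of its underside, on the bench; z up
- holder_l: the second largest of four round open steel holders, fixed to the bench: outside diameter 78 mm, bore 66 mm (16 mm wider than the second largest jar, which belongs in it), rim 12 mm above the bench, flat inner floor with a dark rubber pad 5 mm above the bench. Origin: centre of its underside, on the bench; z up
- holder_m: the second smallest of four round open steel holders, fixed to the bench: outside diameter 64 mm, bore 52 mm (16 mm wider than the second smallest jar, which belongs in it), rim 12 mm above the bench, flat inner floor with a dark rubber pad 5 mm above the bench. Origin: centre of its underside, on the bench; z up
- holder_s: the smallest of four round open steel holders, fixed to the bench: outside diameter 52 mm, bore 40 mm (16 mm wider than the smallest jar, which belongs in it), rim 12 mm above the bench, flat inner floor with a dark rubber pad 5 mm above the bench. Origin: centre of its underside, on the bench; z up
- bottle_left: bystander: clear plastic water bottle with a white cap, 66 mm in diameter, 200 mm high, standing loose on the bench at the +y side of the work. Origin: centre of its underside
- bottle_right: bystander: clear plastic water bottle with a white cap, 66 mm in diameter, 200 mm high, standing loose on the bench at the -y side of the work. Origin: centre of its underside
Not all that is in view belongs to the job. Leave any yellow look-alike of the jar_s alone.

How it is judged:
By the outcome, as a careful person would: the job done as asked, in the order asked, and still so for the second after the job is handed in, with the robot touching nothing.
It also fails if it takes over 144 s, if anything falls off the work surface, if the arm or the gripper's body presses on something with over 40 N, if the wrist force passes 120 N, or if a joint passes its speed limit or range.

## Working session

There is one attempt and no reset: what is moved stays moved. The work goes in short steps, Python scripts to look and compute and a shell command to move; the robot and the scene stay as the last step left them, time stands still between calls to the robot, and variables do not carry over. Pictures are saved under pics/ and viewed, at most 14 in all, crops included, and the job is handed in when it is done.

```bash
mkdir -p pics; python3 - <<'E'
from station import ctrl,get_image,camera_model
import cv2
for n in("scene","top"):
    im=get_image(n); cv2.imwrite(f"pics/{n}0.png",im[:,:,::-1]); m=camera_model(n); print(n,m)
print(ctrl.grip_depth,ctrl.get_obs())
E
```

```text
scene {'vertical_fov': 54.962421683025205, 'cx': 252.77022992260942, 'cy': 189.14216347132026, 'R': array([[ 0.1947851 ,  0.98078494,  0.0109392 ],
       [ 0.69668464, -0.13049464, -0.70540886],
       [-0.69042688,  0.1450243 , -0.70871622]]), 't': array([-0.10494242, -0.29708207,  1.40662549])}
top {'vertical_fov': 57.301129327119725, 'cx': 259.6231471116449, 'cy': 192.23258045287062, 'R': array([[-0.01515252, -0.9994145 , -0.03067678],
       [-0.98637365,  0.01996739, -0.16330437],
       [ 0.16382129,  0.0277843 , -0.98609869]]), 't': array([0.02999211, 0.57523984, 1.0693378 ])}
0.0187 {'t': 0.1, 'q': array([ 1.18099349e+00,  5.33071723e-02,  1.61416933e+00, -2.94252512e-06,
        1.47599697e+00, -1.19007495e-01]), 'dq': array([ 0.0009189 , -0.00246902, -0.00290043,  0.00060082, -0.0038022 ,
       -0.00187746]), 'effort': array([ 1.18274302e-04, -3.94905460e+01, -3.71362031e+01, -9.49013088e-05,
        3.99417986e-03,  1.60332888e-05]), 'tool_pos': array([0.16697361, 0.60169332, 0.23016828]), 'tool_rot': array([-4.24001730e-01, -3.11237252e+00,  2.86001474e-03]), 'contact_force': array([-0.08143377,  0.41486102,  0.64203854]), 'wrist_torque': array([-0.04633505, -0.01152617, -0.03842917]), 'grip_force': 0.0, 'opening': 0.0854460824060406}
```

View pics/scene0.png

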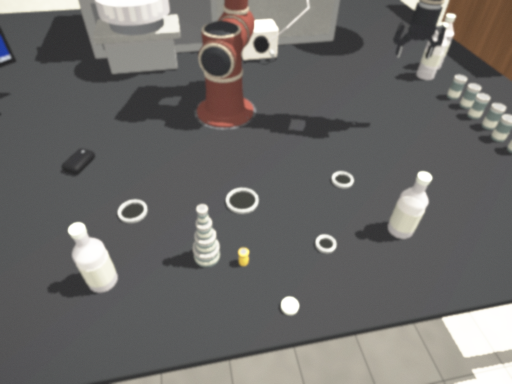

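View pics/top0.png

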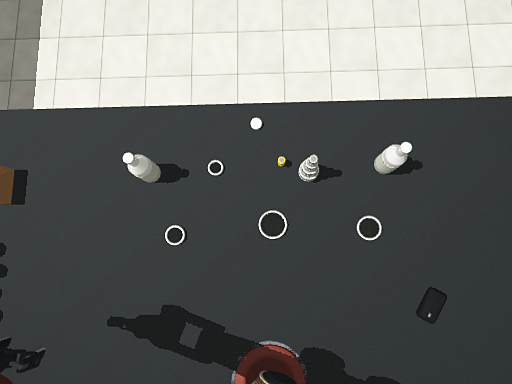

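Scene view: pile at (206,240), yellow look-alike at (244,257), holders at (133,211), (242,201), (343,180) and (326,243), bottles at (95,265) and (408,210). Top view: holders at (215,168), (175,235), (273,225) and (369,228), pile at (310,170), yellow at (281,161). The white disc at (256,124) is no holder.

```bash
cat > h.py <<'E'
import numpy as np,cv2
from station import ctrl,get_image,camera_model
def ray(n,u,v):
    m=camera_model(n);f=192/np.tan(np.radians(m['vertical_fov']/2))
    R=m['R'];c=-R.T@m['t'];d=R.T@np.array([(u-m['cx'])/f,(v-m['cy'])/f,1]);return c,d
def onz(n,u,v,z):
    c,d=ray(n,u,v);return c+d*(z-c[2])/d[2]
def proj(n,X):
    m=camera_model(n);f=192/np.tan(np.radians(m['vertical_fov']/2));p=m['R']@np.array(X)+m['t']
    return p[0]/p[2]*f+m['cx'],p[1]/p[2]*f+m['cy']
def tri(p,q):
    a,d=ray('scene',*p);b,e=ray('top',*q)
    s=np.linalg.lstsq(np.c_[d,-e],b-a,rcond=None)[0];return (a+d*s[0]+b+e*s[1])/2,np.linalg.norm(a+d*s[0]-b-e*s[1])
E
python3 - <<'E'
from h import *
I={n:cv2.imread(f"pics/{n}0.png") for n in("scene","top")}
for n,im in I.items():
    g=cv2.cvtColor(im,cv2.COLOR_BGR2GRAY); m=(g>120).astype(np.uint8)
    cs,h=cv2.findContours(m,cv2.RETR_CCOMP,cv2.CHAIN_APPROX_NONE)
    for i,c in enumerate(cs):
        if h[0][i][3]<0 and h[0][i][2]>=0 and 100<cv2.contourArea(c)<1500 and len(c)>10:
            def f(c):
                P=np.array([onz(n,u,v,.012)[:2] for u,v in c[:,0,:]],np.float32)
                (x,y),(a,b),_=cv2.fitEllipse(P*1000);return np.round([x,y,a,b],1)
            k=cs[h[0][i][2]]
            print(n,cv2.boundingRect(c),f(c),f(k) if len(k)>5 else '')
a=I['scene'][195:275,180:260];b=I['top'][145:190,270:330]
cv2.imwrite("pics/c0.png",np.hstack([cv2.resize(a,(400,400),interpolation=0),cv2.resize(b,(400,300),interpolation=0).copy() if 0 else cv2.copyMakeBorder(cv2.resize(b,(396,297),interpolation=0),0,103,0,4,0)]))
E
```

```text
scene (315, 233, 23, 21) [670.4 166.8  56.3  63.4] [670.4 166.8  31.4  33.5]
scene (117, 198, 31, 26) [ 461.1 -328.1   82.    93.1] [ 461.7 -328.1   53.6   60.4]
scene (225, 187, 35, 27) [477.6 -19.7  97.4 105.8] [477.4 -19.7  68.3  74.1]
scene (331, 170, 24, 19) [448.8 297.8  70.4  80.5] [447.9 298.1  40.2  44.2]
scene (400, 0, 57, 80) [-576.8 1132.7  315.7 1027.9] [-667.  1316.2   11.1   46.8]
top (165, 225, 20, 20) [447.8 299.6  62.   62.7] [447.3 299.5  52.   53.8]
top (357, 216, 25, 24) [ 460.3 -326.6   75.6   76.6] [ 460.4 -326.    66.3   67.1]
top (258, 210, 29, 29) [476.7 -18.3  89.5  90.4] [476.3 -18.5  79.6  80.8]
top (208, 160, 15, 16) [669.2 168.6  49.1  51.3] [669.3 168.4  40.3  41.5]
top (298, 154, 21, 27) [ 659.7 -143.1   60.3   87.6] 
top (122, 152, 36, 30) [679.6 422.5  69.9 128.3]
```

View pics/c0.png

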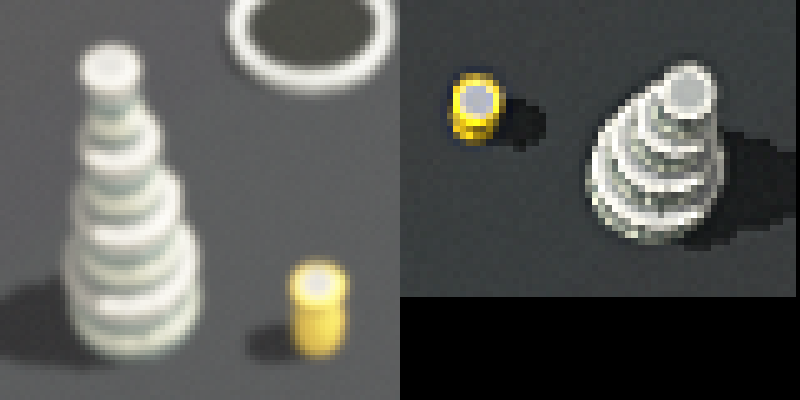

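The crop shows the pile leaning slightly to one side: top disc at scene (202,208), top view (313.6,158.6). The yellow look-alike stands well clear of the pile. Holders, averaged over the two views: xl (477,-19), l (460,-327), m (448,299), s (670,168) mm.

```bash
python3 - <<'E'
from h import *
print(tri((201.6,208.2),(313.3,158.2)))
print('s plane',onz('scene',201.6,208.2,.184),onz('top',313.3,158.2,.184))
print('yellow',tri((243.3,251),(281.2,159.5)),'scene z.046',onz('scene',243.3,251,.046),onz('top',281.2,159.5,.046))
# edges left/right of each cap, scene crop rows: cap mid heights
for nm,z,l,r in(('m',.131,78,161),('l',.085,72,183),('xl',.039,63,201)):
    X0=np.array([.66,-.135,z]);v=proj('scene',X0)[1]; u=180+(l+r)/10
    print(nm,(u,v),onz('scene',u,v,z))
for nm,z,l,r in(('m',.131,637,717),('l',.085,611,722),('xl',.039,586,724)):
    X0=np.array([.66,-.135,z]);v=proj('top',X0)[1];u=270+((l+r)/2-400)/6.6
    print(nm,onz('top',u,v,z))
for p,q in(((95,232),(395,158)),): print(onz('scene',101,285,0),onz('scene',403,233,0))
E
python3 -m crank '[[0,0,0,0,0,0.125,1],[0,0,0,0,0,0.125,1],[0,0,0,0,0,0.125,1],[0,0,0,0,0,0.125,1],[0,0,0,0,0,0.125,1],[0,0,0,0,0,0.125,1],[0,0,0,0,0,0.125,1],[0,0,0,0,0,0.125,1],[0,0,0,0,0,0.125,1],[0,0,0,0,0,0.125,1]]' 30
```

```text
(array([ 0.64709044, -0.13736231,  0.18409355]), np.float64(0.0011991609620362893))
s plane [ 0.64688372 -0.13795467  0.184     ] [ 0.64716655 -0.1367739   0.184     ]
yellow (array([ 0.68093626, -0.05174823,  0.04841252]), np.float64(0.0008463680802998494)) scene z.046 [ 0.67918296 -0.05188051  0.046     ] [ 0.68163603 -0.05141842  0.046     ]
m (203.9, np.float64(227.8530996428837)) [ 0.65932006 -0.13858902  0.131     ]
l (205.5, np.float64(240.15400654251746)) [ 0.65931101 -0.13862534  0.085     ]
xl (206.4, np.float64(251.56742894342892)) [ 0.6590347  -0.14006527  0.039     ]
m [ 0.65989097 -0.13967799  0.131     ]
l [ 0.6598832 -0.1400886  0.085    ]
xl [ 0.65989584 -0.13960294  0.039     ]
[ 0.67997488 -0.39679334  0.        ] [0.66994085 0.38912354 0.        ]
t: 0.93
tool_pos: [0.1671, 0.6019, 0.2306]
tool_rot: [2.172, 2.269, -0.002]
contact_force: [-0.2, -0.1, -0.6]
opening: 0.0854
grip_force: 0.0
```

```bash
python3 -m crank '[[0,0,0,0,0,0.044,1],[-33,21.4,0,0,0,0,1],[-33,21.4,0,0,0,0,1],[-33,21.4,0,0,0,0,1],[-33,21.4,0,0,0,0,1],[-33,21.4,0,0,0,0,1],[-33,21.4,0,0,0,0,1],[-33,21.4,0,0,0,0,1],[-33,21.4,0,0,0,0,1],[-33,21.4,0,0,0,0,1]]' 30
python3 -m crank '[[-33,21.4,0,0,0,0,1],[-33,21.4,0,0,0,0,1],[-33,21.4,0,0,0,0,1],[-33,21.4,0,0,0,0,1],[-33,21.4,0,0,0,0,1],[-33,21.4,0,0,0,0,1],[-33,21.4,0,0,0,0,1],[-33,21.4,0,0,0,0,1],[-33,21.4,0,0,0,0,1],[0,0,0,0,0,0,1]]' 30
```

```text
t: 1.77
tool_pos: [0.3619, 0.3046, 0.2309]
tool_rot: [-2.214, -2.228, 0.0]
contact_force: [1.1, 0.3, 0.2]
opening: 0.0854
grip_force: 0.0
t: 2.6
tool_pos: [0.5581, 0.0052, 0.2305]
tool_rot: [2.22, 2.221, -0.003]
contact_force: [-1.4, 0.3, -1.3]
opening: 0.0854
grip_force: 0.0
```

```bash
python3 -m crank '[[-36,22.4,0,0,0,0,1],[-36,22.4,0,0,0,0,1],[-36,22.4,0,0,0,0,1],[-30,19,0,0,0,0,1],[-5,3,0,0,0,0,1],[0,0,0,0,0,0,1],[0,0,15,0,0,0,1],[0,0,15,0,0,0,1],[0,0,0,0,0,0,1],[0,0,0,0,0,0,1]]' 30
```

```text
t: 3.43
tool_pos: [0.643, -0.1283, 0.1984]
tool_rot: [-2.21, -2.227, 0.003]
contact_force: [0.4, -0.6, 0.1]
opening: 0.0855
grip_force: 0.0
```

```bash
python3 -m crank '[[-5,2,0,0,0,0,1],[-4.5,2,0,0,0,0,1],[0,0,0,0,0,0,1],[0,0,10,0,0,0,1],[0,0,10,0,0,0,1],[0,0,10,0,0,0,1],[0,0,10,0,0,0,1],[0,0,8,0,0,0,1],[0,0,0,0,0,0,1],[0,0,0,0,0,0,1]]' 30
python3 -m crank '[[0,0,0,0,0,0,0.2],[0,0,0,0,0,0,0],[0,0,0,0,0,0,-0.2],[0,0,0,0,0,0,-0.3],[0,0,0,0,0,0,-0.4],[0,0,0,0,0,0,-0.5],[0,0,0,0,0,0,-0.6],[0,0,0,0,0,0,-0.7],[0,0,0,0,0,0,-0.8],[0,0,0,0,0,0,-1]]' 30
```

```text
t: 4.27
tool_pos: [0.6483, -0.1393, 0.152]
tool_rot: [-2.213, -2.227, 0.001]
contact_force: [0.3, 0.2, 0.3]
opening: 0.0854
grip_force: 0.0
t: 5.1
tool_pos: [0.6492, -0.1396, 0.1538]
tool_rot: [2.214, 2.228, 0.001]
contact_force: [0.0, 0.9, 3.0]
opening: 0.0229
grip_force: 29.5
```

```bash
python3 -m crank '[[0,0,0,0,0,0,-1],[0,0,-3,0,0,0,-1],[0,0,-5,0,0,0,-1],[0,0,-8,0,0,0,-1],[0,0,-12,0,0,0,-1],[0,0,-14,0,0,0,-1],[0,0,-14,0,0,0,-1],[0,0,-14,0,0,0,-1],[0,0,0,0,0,0,-1],[0,0,0,0,0,0,-1]]' 30
python3 - <<'E'
from h import *
print(ctrl.get_obs()['tool_pos'])
a=cv2.resize(get_image('scene')[150:290,140:340],(800,560))[:,:,::-1]
cv2.imwrite('pics/a1.png',a)
E
```

```text
t: 5.93
tool_pos: [0.6498, -0.1398, 0.2257]
tool_rot: [2.212, 2.226, 0.003]
contact_force: [-0.6, -0.1, 0.1]
opening: 0.023
grip_force: 29.4
[ 0.6497881  -0.13984173  0.22570144]
```

View pics/a1.png

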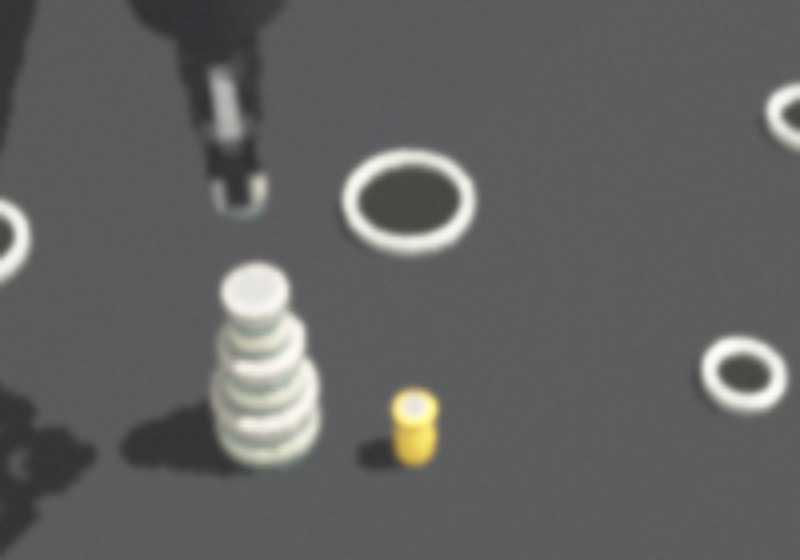

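Jar_s is held cleanly (scene crop, about (240,200)), and the remaining three jars still stand centred.

```bash
python3 -m crank '[[12,1,0,0,0,0,-1],[24,2,0,0,0,0,-1],[34,2,0,0,0,0,-1],[34,2,0,0,0,0,-1],[34,2,0,0,0,0,-1],[34,2,0,0,0,0,-1],[34,2,0,0,0,0,-1],[34,2,0,0,0,0,-1],[34,2,0,0,0,0,-1],[22,2,0,0,0,0,-1]]' 30
python3 -m crank '[[12,2,0,0,0,0,-1],[0,0,0,0,0,0,-1],[0,0,15,0,0,0,-1],[0,0,20,0,0,0,-1],[0,0,20,0,0,0,-1],[0,0,20,0,0,0,-1],[0,0,20,0,0,0,-1],[0,0,15,0,0,0,-1],[0,0,10,0,0,0,-1],[0,0,0,0,0,0,-1]]' 30
```

```text
t: 6.82
tool_pos: [0.6647, 0.1606, 0.2217]
tool_rot: [-2.21, -2.229, 0.002]
contact_force: [0.6, -0.0, 0.2]
opening: 0.0232
grip_force: 29.4
t: 7.65
tool_pos: [0.666, 0.1671, 0.0993]
tool_rot: [-2.214, -2.224, 0.008]
contact_force: [-0.7, -0.6, -1.3]
opening: 0.0233
grip_force: 29.4
```

```bash
python3 -m crank '[[1,4,0,0,0,0,-1],[0,0,15,0,0,0,-1],[0,0,15,0,0,0,-1],[0,0,15,0,0,0,-1],[0,0,12,0,0,0,-1],[0,0,8,0,0,0,-1],[0,0,4,0,0,0,-1],[0,0,0,0,0,0,-1],[0,0,0,0,0,0,-1],[0,0,0,0,0,0,-1]]' 30
```

```text
t: 8.48
tool_pos: [0.6728, 0.1698, 0.0353]
tool_rot: [2.214, 2.227, 0.002]
contact_force: [-0.2, -0.2, 0.4]
opening: 0.0232
grip_force: 29.4
```

```bash
python3 -m crank '[[-1,-2,3,0,0,0,-1],[0,0,3,0,0,0,-1],[0,0,2,0,0,0,-1],[0,0,1,0,0,0,-1],[0,0,1,0,0,0,-1],[0,0,0,0,0,0,-1],[0,0,0,0,0,0,-1],[0,0,0,0,0,0,-1],[0,0,0,0,0,0,-1],[0,0,0,0,0,0,-1]]' 30
```

```text
t: 9.32
tool_pos: [0.6701, 0.1686, 0.0244]
tool_rot: [2.215, 2.228, 0.0]
contact_force: [0.4, -0.2, 0.7]
opening: 0.0232
grip_force: 29.4
```

```bash
python3 -m crank '[[0,0,1,0,0,0,-1],[0,0,0,0,0,0,-1],[0,0,1,0,0,0,-1],[0,0,0,0,0,0,-1],[0,0,0.5,0,0,0,-1],[0,0,0,0,0,0,-1],[0,0,0,0,0,0,-1],[0,0,0,0,0,0,-1],[0,0,0,0,0,0,-1],[0,0,0,0,0,0,-1]]' 30
```

```text
t: 10.15
tool_pos: [0.67, 0.1686, 0.0218]
tool_rot: [2.215, 2.228, 0.0]
contact_force: [-0.0, 1.1, -0.3]
opening: 0.0235
grip_force: 29.4
```

```bash
python3 -m crank '[[0,0,0.5,0,0,0,-1],[0,0,0,0,0,0,-1],[0,0,0.5,0,0,0,-1],[0,0,0,0,0,0,-1],[0,0,0.5,0,0,0,-1],[0,0,0,0,0,0,-1],[0,0,0,0,0,0,-1],[0,0,0,0,0,0,-1],[0,0,0,0,0,0,-1],[0,0,0,0,0,0,-1]]' 30
```

```text
t: 10.98
tool_pos: [0.6702, 0.1686, 0.0208]
tool_rot: [2.215, 2.228, 0.0]
contact_force: [-2.3, -0.3, 4.8]
opening: 0.0232
grip_force: 29.9
```

```bash
python3 -m crank '[[0,0,0,0,0,0,-0.3],[0,0,0,0,0,0,0],[0,0,0,0,0,0,0.5],[0,0,0,0,0,0,1],[0,0,0,0,0,0,1],[0,0,-5,0,0,0,1],[0,0,-15,0,0,0,1],[0,0,-25,0,0,0,1],[0,0,-25,0,0,0,1],[0,0,-25,0,0,0,1]]' 30
python3 -m crank '[[0,0,-30,0,0,0,1],[0,0,-30,0,0,0,1],[-12,-1,0,0,0,0,1],[-30,-1,0,0,0,0,1],[-30,-1,0,0,0,0,1],[-30,-1,0,0,0,0,1],[-30,-1,0,0,0,0,1],[-30,-1,0,0,0,0,1],[-30,-1,0,0,0,0,1],[-30,-1,0,0,0,0,1]]' 30
python3 - <<'E'
from h import *
t=get_image('top')[:,:,::-1];s=get_image('scene')[:,:,::-1]
cv2.imwrite('pics/a2.png',np.hstack([cv2.resize(s[160:290,140:340],(800,520),interpolation=2)[:,:400],cv2.resize(s[200:265,290:340],(400,520))]))
E
```

```text
t: 11.82
tool_pos: [0.6703, 0.1686, 0.1178]
tool_rot: [2.214, 2.228, 0.001]
contact_force: [0.8, 0.4, 0.3]
opening: 0.0854
grip_force: 0.0
t: 12.65
tool_pos: [0.6634, -0.055, 0.177]
tool_rot: [2.213, 2.227, 0.002]
contact_force: [0.1, -0.3, 0.8]
opening: 0.0855
grip_force: 0.0
```

View pics/a2.png

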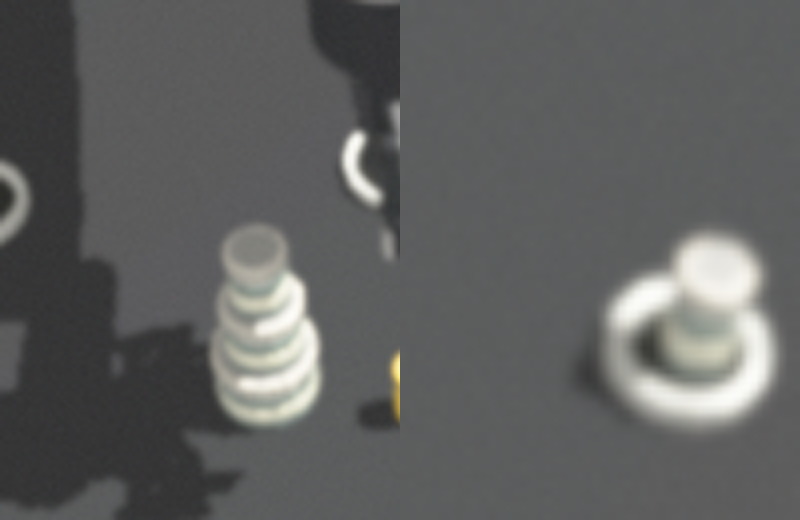

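Jar_s stands upright in its holder and the pile is undisturbed; the cap disc of jar_m is at scene pixel (203.6,222.6).

```bash
python3 -c "
from h import *
print(onz('scene',203.6,222.6,.138))"
python3 -m crank '[[-28,-1,0,0,0,0,1],[-26,-1,0,0,0,0,1],[-18,-1,0,0,0,0,1],[-9,0,0,0,0,0,1],[-3,0,0,0,0,0,1],[0,0,0,0,0,0,1],[0,0,0,0,0,0,1],[0,0,0,0,0,0,1],[0,0,0,0,0,0,1],[0,0,0,0,0,0,1]]' 30
```

```text
[ 0.64968444 -0.13769561  0.138     ]
t: 13.58
tool_pos: [0.6609, -0.1366, 0.1753]
tool_rot: [-2.213, -2.229, -0.0]
contact_force: [-0.4, -0.2, -0.4]
opening: 0.0851
grip_force: 0.0
```

```bash
python3 -m crank '[[-1,-5,0,0,0,0,1],[0,-6,0,0,0,0,1],[0,0,0,0,0,0,1],[0,0,15,0,0,0,1],[0,0,18,0,0,0,1],[0,0,18,0,0,0,1],[0,0,12,0,0,0,1],[0,0,6,0,0,0,1],[0,0,0,0,0,0,1],[0,0,0,0,0,0,1]]' 30
python3 -m crank '[[0,0,0,0,0,0,0.4],[0,0,0,0,0,0,0.3],[0,0,0,0,0,0,0.2],[0,0,0,0,0,0,0.1],[0,0,0,0,0,0,0],[0,0,0,0,0,0,-0.1],[0,0,0,0,0,0,-0.2],[0,0,0,0,0,0,-0.3],[0,0,0,0,0,0,-0.5],[0,0,0,0,0,0,-1]]' 30
```

```text
t: 14.42
tool_pos: [0.6499, -0.1385, 0.1061]
tool_rot: [-2.215, -2.228, 0.0]
contact_force: [0.1, -0.2, 0.7]
opening: 0.0854
grip_force: 0.0
t: 15.25
tool_pos: [0.6501, -0.1386, 0.1066]
tool_rot: [2.214, 2.228, 0.0]
contact_force: [-0.6, -0.3, 2.7]
opening: 0.0349
grip_force: 30.1
```

```bash
python3 -m crank '[[0,0,0,0,0,0,-1],[0,0,-3,0,0,0,-1],[0,0,-6,0,0,0,-1],[0,0,-10,0,0,0,-1],[0,0,-14,0,0,0,-1],[0,0,-14,0,0,0,-1],[0,0,-14,0,0,0,-1],[0,0,-10,0,0,0,-1],[0,0,-5,0,0,0,-1],[0,0,0,0,0,0,-1]]' 30
python3 -m crank '[[10,-5,0,0,0,0,-1],[20,-10,0,0,0,0,-1],[30,-14,0,0,0,0,-1],[30,-14,0,0,0,0,-1],[30,-14,0,0,0,0,-1],[30,-14,0,0,0,0,-1],[30,-14,0,0,0,0,-1],[30,-14,0,0,0,0,-1],[30,-14,0,0,0,0,-1],[30,-14,0,0,0,0,-1]]' 30
python3 -m crank '[[30,-14,0,0,0,0,-1],[30,-14,0,0,0,0,-1],[30,-14,0,0,0,0,-1],[30,-14,0,0,0,0,-1],[26,-12,0,0,0,0,-1],[14,-6,0,0,0,0,-1],[4,-2,0,0,0,0,-1],[0,0,0,0,0,0,-1],[0,0,0,0,0,0,-1],[0,0,0,0,0,0,-1]]' 30
```

```text
t: 16.08
tool_pos: [0.651, -0.1389, 0.1851]
tool_rot: [2.212, 2.226, 0.003]
contact_force: [0.5, 0.7, -0.4]
opening: 0.0351
grip_force: 30.0
t: 16.92
tool_pos: [0.5189, 0.1324, 0.1808]
tool_rot: [-2.213, -2.227, 0.003]
contact_force: [1.1, 0.1, -0.8]
opening: 0.035
grip_force: 30.1
t: 17.75
tool_pos: [0.4444, 0.2933, 0.1819]
tool_rot: [2.216, 2.227, -0.001]
contact_force: [-0.3, -0.2, -1.3]
opening: 0.0352
grip_force: 30.1
```

```bash
python3 -m crank '[[3,2,0,0,0,0,-1],[2.5,1.5,0,0,0,0,-1],[0,0,12,0,0,0,-1],[0,0,20,0,0,0,-1],[0,0,20,0,0,0,-1],[0,0,20,0,0,0,-1],[0,0,20,0,0,0,-1],[0,0,15,0,0,0,-1],[0,0,8,0,0,0,-1],[0,0,0,0,0,0,-1]]' 30
python3 -m crank '[[0,0,8,0,0,0,-1],[0,0,10,0,0,0,-1],[0,0,8,0,0,0,-1],[0,0,6,0,0,0,-1],[0,0,4,0,0,0,-1],[0,0,2,0,0,0,-1],[0,0,0,0,0,0,-1],[0,0,0,0,0,0,-1],[0,0,0,0,0,0,-1],[0,0,0,0,0,0,-1]]' 30
```

```text
t: 18.58
tool_pos: [0.446, 0.2986, 0.0642]
tool_rot: [-2.214, -2.226, 0.008]
contact_force: [-0.2, -0.5, -0.5]
opening: 0.0356
grip_force: 30.1
t: 19.42
tool_pos: [0.4481, 0.2999, 0.0298]
tool_rot: [2.214, 2.228, 0.001]
contact_force: [0.5, 0.3, -0.6]
opening: 0.0352
grip_force: 30.1
```

```bash
python3 -m crank '[[0,0,3,0,0,0,-1],[0,0,2,0,0,0,-1],[0,0,2,0,0,0,-1],[0,0,1,0,0,0,-1],[0,0,0.5,0,0,0,-1],[0,0,0.5,0,0,0,-1],[0,0,0,0,0,0,-1],[0,0,0,0,0,0,-1],[0,0,0,0,0,0,-1],[0,0,0,0,0,0,-1]]' 30
python3 -m crank '[[0,0,0.5,0,0,0,-1],[0,0,0,0,0,0,-1],[0,0,0.5,0,0,0,-1],[0,0,0,0,0,0,-1],[0,0,0.3,0,0,0,-1],[0,0,0,0,0,0,-1],[0,0,0,0,0,0,-1],[0,0,0,0,0,0,-1],[0,0,0,0,0,0,-1],[0,0,0,0,0,0,-1]]' 30
```

```text
t: 20.25
tool_pos: [0.4478, 0.2998, 0.0204]
tool_rot: [2.215, 2.228, 0.0]
contact_force: [-1.2, -0.3, -0.6]
opening: 0.0352
grip_force: 30.1
t: 21.08
tool_pos: [0.4478, 0.2998, 0.0196]
tool_rot: [-2.215, -2.228, 0.0]
contact_force: [-3.3, -1.8, 4.8]
opening: 0.0354
grip_force: 30.4
```

Contact at 4.8 N. I'll release, lift and look at both the placed jar and the pile.

```bash
python3 -m crank '[[0,0,0,0,0,0,0],[0,0,0,0,0,0,0.3],[0,0,0,0,0,0,0.6],[0,0,0,0,0,0,1],[0,0,0,0,0,0,1],[0,0,-5,0,0,0,1],[0,0,-15,0,0,0,1],[0,0,-25,0,0,0,1],[0,0,-25,0,0,0,1],[0,0,-25,0,0,0,1]]' 30
python3 -m crank '[[0,0,-20,0,0,0,1],[-10,5,-10,0,0,0,1],[-20,10,0,0,0,0,1],[-30,14,0,0,0,0,1],[-30,14,0,0,0,0,1],[-30,14,0,0,0,0,1],[-30,14,0,0,0,0,1],[-30,14,0,0,0,0,1],[-30,14,0,0,0,0,1],[-30,14,0,0,0,0,1]]' 30
python3 - <<'E'
from h import *
s=get_image('scene')[:,:,::-1]
cv2.imwrite('pics/a3.png',np.hstack([cv2.resize(s[160:290,140:240],(400,520),interpolation=2),cv2.resize(s[140:205,320:370],(400,520))]))
E
```

```text
t: 21.92
tool_pos: [0.4475, 0.2996, 0.1151]
tool_rot: [-2.215, -2.228, 0.001]
contact_force: [-0.2, -0.0, 0.8]
opening: 0.0855
grip_force: 0.0
t: 22.75
tool_pos: [0.5623, 0.058, 0.1434]
tool_rot: [-2.215, -2.227, 0.001]
contact_force: [0.7, -0.0, 1.3]
opening: 0.0856
grip_force: 0.0
```

View pics/a3.png

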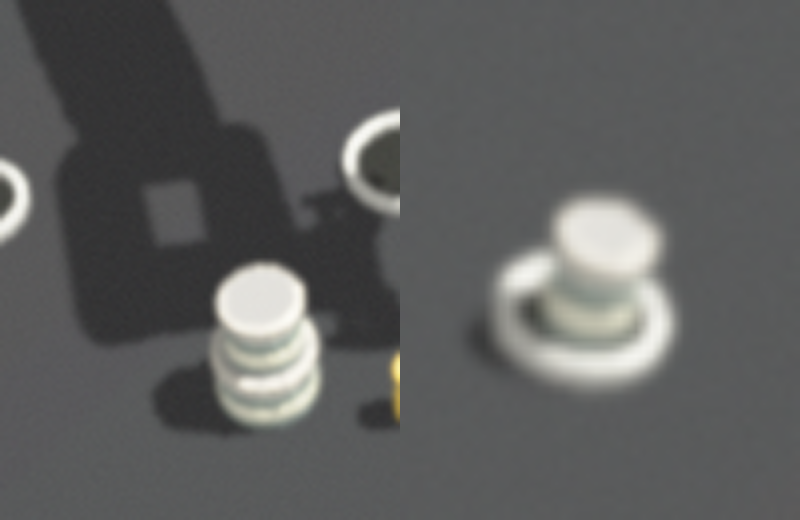

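Jar_m is upright in its holder; the cap disc of jar_l is at scene (205,235).

```bash
python3 -c "
from h import *
print(onz('scene',205,235,.092))"
python3 -m crank '[[-30,14,0,0,0,0,1],[-30,14,0,0,0,0,1],[-30,14,0,0,0,0,1],[-30,14,0,0,0,0,1],[-30,13,0,0,0,0,1],[-25,11,0,0,0,0,1],[-14,6,0,0,0,0,1],[-4,2,0,0,0,0,1],[0,0,0,0,0,0,1],[0,0,0,0,0,0,1]]' 30
```

```text
[ 0.64937221 -0.13819173  0.092     ]
t: 23.63
tool_pos: [0.6508, -0.1311, 0.1436]
tool_rot: [-2.213, -2.228, 0.0]
contact_force: [-0.7, 1.0, 0.1]
opening: 0.0854
grip_force: 0.0
```

```bash
python3 -m crank '[[-4,-1,0,0,0,0,1],[-3,0,0,0,0,0,1],[0,0,10,0,0,0,1],[0,0,18,0,0,0,1],[0,0,18,0,0,0,1],[0,0,18,0,0,0,1],[0,0,14,0,0,0,1],[0,0,6,0,0,0,1],[0,0,2,0,0,0,1],[0,0,0,0,0,0,1]]' 30
python3 -m crank '[[0,0,0,0,0,0,0.6],[0,0,0,0,0,0,0.5],[0,0,0,0,0,0,0.4],[0,0,0,0,0,0,0.3],[0,0,0,0,0,0,0.2],[0,0,0,0,0,0,0.1],[0,0,0,0,0,0,0],[0,0,0,0,0,0,-0.2],[0,0,0,0,0,0,-0.5],[0,0,0,0,0,0,-1]]' 30
```

```text
t: 24.47
tool_pos: [0.6502, -0.1388, 0.0576]
tool_rot: [-2.214, -2.228, 0.0]
contact_force: [0.4, -0.7, -0.4]
opening: 0.0854
grip_force: 0.0
t: 25.3
tool_pos: [0.6508, -0.1392, 0.0587]
tool_rot: [2.214, 2.227, 0.001]
contact_force: [-1.8, -0.7, 5.4]
opening: 0.049
grip_force: 31.7
```

```bash
python3 -m crank '[[0,0,0,0,0,0,-1],[0,0,-3,0,0,0,-1],[0,0,-6,0,0,0,-1],[0,0,-10,0,0,0,-1],[0,0,-14,0,0,0,-1],[0,0,-14,0,0,0,-1],[0,0,-14,0,0,0,-1],[0,0,-10,0,0,0,-1],[0,0,-5,0,0,0,-1],[0,0,0,0,0,0,-1]]' 40
python3 -m crank '[[-8,-8,0,0,0,0,-1],[-16,-16,0,0,0,0,-1],[-22,-22,0,0,0,0,-1],[-22,-22,0,0,0,0,-1],[-22,-22,0,0,0,0,-1],[-22,-22,0,0,0,0,-1],[-22,-22,0,0,0,0,-1],[-22,-22,0,0,0,0,-1],[-18,-18,0,0,0,0,-1],[-8,-8,0,0,0,0,-1]]' 40
python3 -m crank '[[-4,-4,0,0,0,0,-1],[-2,-4,0,0,0,0,-1],[0,0,0,0,0,0,-1],[0,0,10,0,0,0,-1],[0,0,15,0,0,0,-1],[0,0,15,0,0,0,-1],[0,0,15,0,0,0,-1],[0,0,10,0,0,0,-1],[0,0,5,0,0,0,-1],[0,0,0,0,0,0,-1]]' 40
```

```text
t: 26.13
tool_pos: [0.6516, -0.1394, 0.1368]
tool_rot: [2.212, 2.225, 0.003]
contact_force: [-0.9, -0.1, -0.8]
opening: 0.0489
grip_force: 41.6
t: 26.97
tool_pos: [0.4661, -0.3238, 0.1326]
tool_rot: [-2.216, -2.223, 0.002]
contact_force: [0.5, 0.6, -1.7]
opening: 0.0486
grip_force: 41.8
t: 27.8
tool_pos: [0.4611, -0.3269, 0.0621]
tool_rot: [-2.211, -2.227, 0.0]
contact_force: [-0.4, -0.1, -2.4]
opening: 0.0491
grip_force: 41.8
```

```bash
python3 -m crank '[[0,0,8,0,0,0,-1],[0,0,10,0,0,0,-1],[0,0,8,0,0,0,-1],[0,0,6,0,0,0,-1],[0,0,4,0,0,0,-1],[0,0,2,0,0,0,-1],[0,0,0,0,0,0,-1],[0,0,0,0,0,0,-1],[0,0,0,0,0,0,-1],[0,0,0,0,0,0,-1]]' 40
```

```text
t: 28.63
tool_pos: [0.4618, -0.3285, 0.0266]
tool_rot: [2.214, 2.227, 0.0]
contact_force: [0.4, -0.1, -1.8]
opening: 0.049
grip_force: 41.8
```

```bash
python3 -m crank '[[0.5,-1,3,0,0,0,-1],[0,0,2,0,0,0,-1],[0,0,1,0,0,0,-1],[0,0,1,0,0,0,-1],[0,0,0.5,0,0,0,-1],[0,0,0.5,0,0,0,-1],[0,0,0,0,0,0,-1],[0,0,0,0,0,0,-1],[0,0,0,0,0,0,-1],[0,0,0,0,0,0,-1]]' 40
python3 -m crank '[[0,0,0.5,0,0,0,-1],[0,0,0,0,0,0,-1],[0,0,0.3,0,0,0,-1],[0,0,0,0,0,0,-1],[0,0,0,0,0,0,-1],[0,0,0,0,0,0,-1],[0,0,0,0,0,0,-1],[0,0,0,0,0,0,-1],[0,0,0,0,0,0,-1],[0,0,0,0,0,0,-1]]' 40
```

```text
t: 29.47
tool_pos: [0.4605, -0.3277, 0.0181]
tool_rot: [2.215, 2.228, -0.0]
contact_force: [0.2, -0.1, -1.8]
opening: 0.0492
grip_force: 41.8
t: 30.3
tool_pos: [0.4606, -0.3278, 0.0178]
tool_rot: [2.215, 2.228, -0.0]
contact_force: [-3.5, 1.6, 5.7]
opening: 0.0492
grip_force: 42.1
```

```bash
python3 -m crank '[[0,0,0,0,0,0,0.3],[0,0,0,0,0,0,0.5],[0,0,0,0,0,0,0.7],[0,0,0,0,0,0,1],[0,0,0,0,0,0,1],[0,0,-5,0,0,0,1],[0,0,-15,0,0,0,1],[0,0,-25,0,0,0,1],[0,0,-25,0,0,0,1],[0,0,-15,0,0,0,1]]' 40
python3 -m crank '[[8,8,0,0,0,0,1],[16,16,0,0,0,0,1],[22,22,0,0,0,0,1],[22,22,0,0,0,0,1],[22,22,0,0,0,0,1],[22,22,0,0,0,0,1],[22,22,0,0,0,0,1],[22,22,0,0,0,0,1],[20,20,0,0,0,0,1],[12,12,0,0,0,0,1]]' 40
python3 - <<'E'
from h import *
t=get_image('top')[:,:,::-1];s=get_image('scene')[:,:,::-1]
cv2.imwrite('pics/a4.png',np.hstack([cv2.resize(s[180:290,100:220],(480,440),interpolation=2),cv2.resize(t[130:240,250:320],(280,440))]))
E
```

```text
t: 31.13
tool_pos: [0.4615, -0.3286, 0.1054]
tool_rot: [2.212, 2.225, 0.0]
contact_force: [0.4, -0.4, 1.0]
opening: 0.0852
grip_force: 0.0
t: 31.97
tool_pos: [0.6486, -0.1353, 0.1008]
tool_rot: [-2.211, -2.229, -0.0]
contact_force: [-0.1, 0.1, -0.3]
opening: 0.0852
grip_force: 0.0
```

View pics/a4.png

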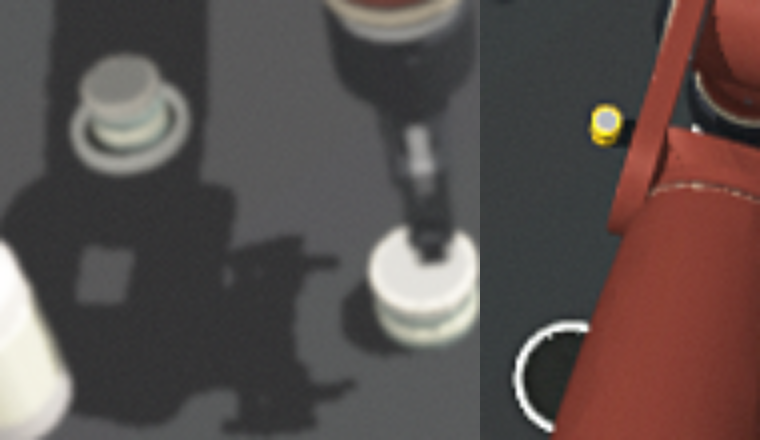

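Jar_l stands upright in its holder. Jar_xl's cap disc is centred at about scene (205.8,247.5).

```bash
python3 -c "
from h import *
print(onz('scene',205.8,247.5,.046))"; python3 -c "
from station import ctrl;print(ctrl.get_obs()['tool_pos'])"
```

```text
[ 0.6518054  -0.14020651  0.046     ]
[ 0.64837209 -0.13593192  0.10104053]
```

```bash
python3 -m crank '[[-3.5,2,0,0,0,0,1],[0,0,0,0,0,0,1],[0,0,6,0,0,0,1],[0,0,8,0,0,0,1],[0,0,6,0,0,0,1],[0,0,0,0,0,0,1],[0,0,0,0,0,0,1],[0,0,0,0,0,0,1],[0,0,0,0,0,0,1],[0,0,0,0,0,0,1]]' 40
python3 -m crank '[[0,0,6,0,0,0,1],[0,0,10,0,0,0,1],[0,0,10,0,0,0,1],[0,0,10,0,0,0,1],[0,0,10,0,0,0,1],[0,0,10,0,0,0,1],[0,0,8,0,0,0,1],[0,0,4,0,0,0,1],[0,0,0,0,0,0,1],[0,0,0,0,0,0,1]]' 40
```

```text
t: 32.9
tool_pos: [0.6497, -0.1421, 0.0827]
tool_rot: [2.214, 2.228, 0.001]
contact_force: [-0.0, -0.7, 0.7]
opening: 0.0855
grip_force: 0.0
t: 33.73
tool_pos: [0.6494, -0.142, 0.014]
tool_rot: [-2.215, -2.228, 0.0]
contact_force: [0.4, 0.1, 0.9]
opening: 0.0853
grip_force: 0.0
```

```bash
python3 -m crank '[[2,1,2,0,0,0,1],[0,0,0,0,0,0,0.8],[0,0,0,0,0,0,0.7],[0,0,0,0,0,0,0.6],[0,0,0,0,0,0,0.5],[0,0,0,0,0,0,0.4],[0,0,0,0,0,0,0.2],[0,0,0,0,0,0,0],[0,0,0,0,0,0,-0.5],[0,0,0,0,0,0,-1]]' 50
python3 -m crank '[[0,0,0,0,0,0,-1],[0,0,-3,0,0,0,-1],[0,0,-6,0,0,0,-1],[0,0,-10,0,0,0,-1],[0,0,-14,0,0,0,-1],[0,0,-14,0,0,0,-1],[0,0,-14,0,0,0,-1],[0,0,-10,0,0,0,-1],[0,0,-5,0,0,0,-1],[0,0,0,0,0,0,-1]]' 50
```

```text
t: 34.57
tool_pos: [0.6508, -0.1402, 0.0129]
tool_rot: [2.214, 2.227, 0.001]
contact_force: [-2.1, 1.4, 5.1]
opening: 0.0624
grip_force: 55.6
t: 35.4
tool_pos: [0.6517, -0.1405, 0.091]
tool_rot: [2.212, 2.225, 0.003]
contact_force: [0.0, -0.8, -1.3]
opening: 0.0629
grip_force: 55.1
```

```bash
python3 -m crank '[[6,-9,0,0,0,0,-1],[10,-14,0,0,0,0,-1],[14,-20,0,0,0,0,-1],[17,-24,0,0,0,0,-1],[17,-24,0,0,0,0,-1],[17,-24,0,0,0,0,-1],[17,-24,0,0,0,0,-1],[12,-18,0,0,0,0,-1],[8,-12,0,0,0,0,-1],[3,-5,0,0,0,0,-1]]' 50
python3 -m crank '[[0,0,0,0,0,0,-1],[0,0,0,0,0,0,-1],[0,0,6,0,0,0,-1],[0,0,10,0,0,0,-1],[0,0,10,0,0,0,-1],[0,0,8,0,0,0,-1],[0,0,6,0,0,0,-1],[0,0,2,0,0,0,-1],[0,0,0,0,0,0,-1],[0,0,0,0,0,0,-1]]' 50
```

```text
t: 36.23
tool_pos: [0.4732, -0.0188, 0.087]
tool_rot: [-2.212, -2.228, 0.002]
contact_force: [0.1, 0.2, -2.0]
opening: 0.0623
grip_force: 55.3
t: 37.07
tool_pos: [0.4757, -0.0201, 0.0461]
tool_rot: [-2.215, -2.228, 0.0]
contact_force: [0.5, 0.0, -1.5]
opening: 0.0629
grip_force: 55.3
```

```bash
python3 -m crank '[[1,1,5,0,0,0,-1],[0,0,7,0,0,0,-1],[0,0,5,0,0,0,-1],[0,0,4,0,0,0,-1],[0,0,2,0,0,0,-1],[0,0,2,0,0,0,-1],[0,0,1,0,0,0,-1],[0,0,0,0,0,0,-1],[0,0,0,0,0,0,-1],[0,0,0,0,0,0,-1]]' 50
```

```text
t: 37.9
tool_pos: [0.4769, -0.0191, 0.0205]
tool_rot: [2.214, 2.228, 0.0]
contact_force: [-0.4, 0.1, -1.6]
opening: 0.0627
grip_force: 55.3
```

```bash
python3 -m crank '[[0,0,1,0,0,0,-1],[0,0,0.5,0,0,0,-1],[0,0,0,0,0,0,-1],[0,0,0.5,0,0,0,-1],[0,0,0,0,0,0,-1],[0,0,0,0,0,0,-1],[0,0,0.3,0,0,0,-1],[0,0,0,0,0,0,-1],[0,0,0,0,0,0,-1],[0,0,0,0,0,0,-1]]' 50
```

```text
t: 38.73
tool_pos: [0.4767, -0.0191, 0.0179]
tool_rot: [2.215, 2.228, 0.0]
contact_force: [-0.3, 0.7, -1.6]
opening: 0.0627
grip_force: 55.3
```

```bash
python3 -m crank '[[0,0,0.3,0,0,0,-1],[0,0,0,0,0,0,-1],[0,0,0.3,0,0,0,-1],[0,0,0,0,0,0,-1],[0,0,0,0,0,0,-1],[0,0,0,0,0,0,-1],[0,0,0,0,0,0,-1],[0,0,0,0,0,0,-1],[0,0,0,0,0,0,-1],[0,0,0,0,0,0,-1]]' 50
```

```text
t: 39.57
tool_pos: [0.4767, -0.0191, 0.0179]
tool_rot: [-2.215, -2.228, 0.0]
contact_force: [-3.7, 0.3, 4.5]
opening: 0.0629
grip_force: 55.9
```

```bash
python3 -m crank '[[0,0,0,0,0,0,0.6],[0,0,0,0,0,0,0.8],[0,0,0,0,0,0,1],[0,0,0,0,0,0,1],[0,0,0,0,0,0,1],[0,0,-5,0,0,0,1],[0,0,-10,0,0,0,1],[0,0,-15,0,0,0,1],[0,0,-20,0,0,0,1],[0,0,-20,0,0,0,1]]' 50
python3 -m crank '[[0,0,-20,0,0,0,1],[0,0,-20,0,0,0,1],[0,0,-20,0,0,0,1],[0,0,-20,0,0,0,1],[0,0,-20,0,0,0,1],[0,0,-20,0,0,0,1],[0,0,-10,0,0,0,1],[0,0,0,0,0,0,1],[0,0,0,0,0,0,1],[0,0,0,0,0,0,1]]' 50
python3 - <<'E'
from h import *
s=get_image('scene')[:,:,::-1]
cv2.imwrite('pics/a5.png',cv2.resize(s[120:320,50:450],(800,400),interpolation=2))
E
```

```text
t: 40.4
tool_pos: [0.4765, -0.019, 0.0886]
tool_rot: [-2.215, -2.228, 0.0]
contact_force: [-0.1, -0.4, -0.2]
opening: 0.0851
grip_force: 0.0
t: 41.23
tool_pos: [0.4759, -0.0189, 0.216]
tool_rot: [-2.214, -2.227, 0.002]
contact_force: [-0.5, -0.1, 0.6]
opening: 0.0854
grip_force: 0.0
```

View pics/a5.png

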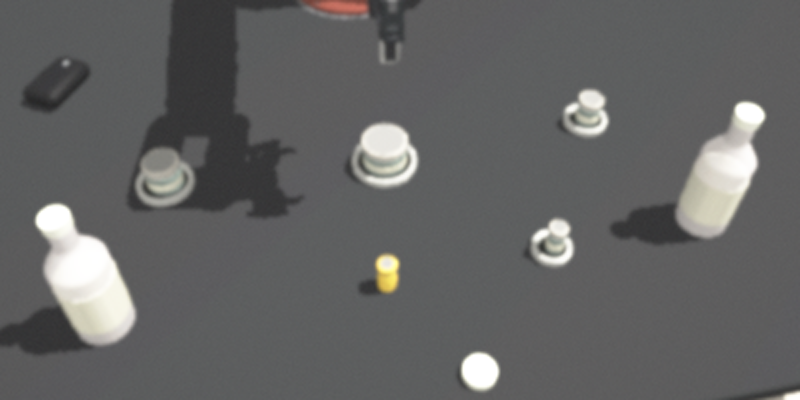

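All four jars stand upright in their own holders, at crop positions (162,175), (385,150), (588,110) and (556,240). The bottles and the yellow look-alike have not moved.

```bash
python3 -c "
from station import ctrl;print(ctrl.finish_job())"
```

```text
the job is handed in; nothing more can be done
None
```

The pile is apart and each of the four jars stands upright in the holder for its size; the final picture shows the bottles and the yellow look-alike where they were, and the job was handed in at about 41 s.

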